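# Park the red roller drum at the top of the sloping rack

### The arm

A 7-joint arm with a two-finger parallel gripper is mounted at the origin on the work surface; the furniture and walls round the work are solid. World frame = base frame: x ahead of the robot, y to its left, z up, the work surface at z = 0. Lengths are in m, angles in rad, forces in N, time in s.
With the tool pointing down it reaches from about 0.4 to 0.85 m from the base axis. Payload 4.4 kg.
Tool frame: the origin (TCP) lies at the very end of the fingers, on their centre line; the grasp point (between the pads) lies 19 mm behind it; z points along the fingers, y is the direction in which the jaws open and shut (so a half turn about z gives the same grasp; the last joint's range is limited). The gripper opens to 94 mm and grips with 3 to 60 N. Pads are 16 mm wide; open, the fingers measure 119 mm over their backs; the gripper's body (75 mm by 177 mm) begins 78 mm behind the grasp point.
Start: joints at [-0.066, 0.628, 0.038, 1.517, -0.027, 0.996, -0.02], TCP at [0.65, 0, 0.205] pointing down, gripper open.
Joint ranges: [-3.06, 3.06], [-0.37, 2.12], [-1.25, 1.32], [0.18, 2.47], [-1.1, 4.24], [0.23, 1.98], [-2.94, 2.94]. Speed limits (rad/s): [2.57, 2.57, 3.14, 3.14, 3.14, 3.14, 3.14].

### API

Orientations are given as a unit quaternion [x, y, z, w].
In Python, from plant import arm gives the robot as it stands. The module is installed in compiled form; this text tells all that it offers.
- The arm moves only by the tool step_arm, never from a script. Its argument "plan" is a list of rows, each a list of 2 entries, a list of its own where there are three numbers: the shift along the tool's x, y, z scaled (see below), then the turn about the tool's z scaled (see below). A call has exactly 10 rows; each row shifts and turns the commanded pose from where the row before left it, along the tool's axes as they then stand; what a row does not reach is not made up. The controller multiplies each number of a shift by 0.1 m and each number of a turn by 0.12 rad. A row lasts 1/12 s, in which the tool goes at most 41.7 mm and 7.16 degrees, less where a joint would pass 70% of its speed; a pose out of reach is approached as far as the arm can. A call with a number of a shift or a turn outside -1 to 1 is refused whole. A call with a gripper value outside its range is refused whole. "gripper" is the opening, from 0 (shut) to 1 (fully open), set as the call begins (left out, the last holds). The fingers move at their own pace and stop on an object; "squeeze" is the grip in N (left out, the last holds). Time passes only in rows, so rows that do not move let the fingers close, or fill a call up. It gives the time, the measured TCP pose, the force and the opening at its end, in the units of the state.
- arm.get_state(): the state, without advancing time (a new reading comes with each control period).
- arm.grab_frame(name): name is "scene" or "side" or "wrist"; returns the picture (480x640x3 uint8, blue, green, red); there is no depth.
- arm.get_calibration(name): a dict with "K" (3x3 intrinsics, pixels), "T" (4x4, takes a point from camera to world coordinates). Camera axes: x right, y up, looking along -z (the intrinsics and any distortion apply to the point x, -y, -z); pixel columns grow to the right and rows downward; lengths in m; the calibration is good to about 2 mm. A picture is of the moment at which its call begins: read the wrist's pose just before it. get_calibration takes no time and is no camera call; for the wrist camera it gives the pose at the moment of the call.
- arm.job_done(): hands the job in, once; it reports no verdict.
The state is a dict: "time": time; "joints": joint angles; "joint_velocities": joint speeds; "joint_efforts": joint torques, N m; "eef_pos": TCP position; "eef_rot": TCP orientation; "contact_force": force on the tool from outside, world axes, zero at the start; "ft_torque": the same for the moment, N m; "opening": opening from 0.0 (shut) to 1.0 (fully open).
Only numpy, scipy, OpenCV 4.12 (cv2) and the standard library are available. Lean on these libraries where they do the work, as an engineer would, in place of code of your own. Each camera call takes 0.05 s, during which the arm holds its last target.

### The job

Two printing-roller drums lie at the low end of a sloping two-lane rack. With the fingertips only, gently push the red drum up its own lane and over the hump near the top, so that it settles in the hollow against the end stop and cannot roll back. Do not grip or lift it, and leave the blue drum and the other things on the desk where they are.

Things in the scene. Friction and masses are not known exactly. Their poses are not given: they have to be found in the camera images.
- rack: wooden rack fixed to the desk, 290x143 mm, two lanes side by side. Origin under its middle at desk level; +x uphill along the lanes, y across, z up. Lane centres y = +34 and -34 mm, lanes 60 mm wide; walls 8 mm thick stand 10 mm above the floor. Lane floor level at z = 14 mm from x = -140 to -45 mm; lip 6 mm thick, 8 mm high at x = -140 to -134 mm, open beyond
- rack_crest (a point): top of the hump, on the floor line midway between the lanes: rack x = 75 mm, z = 32 mm. Both lane floors rise straight from x = -45 mm, z = 14 mm to this crest, then fall straight into the hollow at the end stop. A drum let go on the slope rolls back down; past the crest it rolls on to the stop
- rack_stop (a point): foot of the end stop, midway between the lanes: rack x = 135 mm, z = 23 mm, the lowest line of the hollow. The stop's upright cork-faced board stands here, 12 mm thick, its top at rack z = 64 mm. A drum resting against it has its centre at rack x = 111 mm, z = 51 mm
- red_drum_center (a point): centre of the red drum: smooth plastic cylinder 48 mm in diameter, 56 mm long, aluminium ends, 0.1 to 0.2 kg, lying across one of the two lanes (which one varies) on the level low floor, its back 16 mm or more clear of the rack's low end; free to roll along the lane. Centre 24 mm above the lane floor; y along the drum's axis, x and z turn as it rolls
- blue_drum_center (a point): centre of the blue drum, of the same size and mass, lying on the level low floor of the other lane; to be left alone
- eraser: small blue and white eraser, 21x45x13 mm, loose on the desk beyond the low end of the rack; origin under its middle, its y along its length
- orange_tube: squeezed metal paint tube with an orange band, 34x134x22 mm, loose on the desk beside the eraser, beyond the low end of the rack; origin under its middle, its y along its length

How it is judged:
By the outcome, as a careful person would: the job done as asked, in the order asked, and still so for the second after the job is handed in, with the robot touching nothing.
It also fails if it takes over 40 s, if anything falls off the work surface, if the arm or the gripper's body presses on something with over 40 N, if the wrist force passes 120 N, or if a joint passes its speed limit or range.

## Working session

There is one attempt and no reset: what is moved stays moved. The work goes in short steps, Python scripts to look and compute and a tool call to move; the robot and the scene stay as the last step left them, time stands still between calls to the robot, and variables do not carry over. Pictures are saved under pics/ and viewed, and the job is handed in when it is done.

Besides the shell and the picture viewer there is one more tool, called after ">>>" as name([rows], argument=value, ...), one row to a line, values as JSON. step_arm: Moves the arm, as the interface text tells. Shifts and turns lie within -1 to 1; 1 stands for 0.1 m of shift or 0.12 rad of turn. Its arguments: {"type":"object","properties":{"plan":{"type":"array"},"gripper":{"type":"number"},"squeeze":{"type":"number"}},"required":["plan"]}

```bash
mkdir -p pics; python3 - <<'E'
from plant import arm
import cv2
for n in ["scene","side","wrist"]:
    c=arm.get_calibration(n); print(n,c["K"],c["T"])
    cv2.imwrite(f"pics/{n}0.png",arm.grab_frame(n))
print(arm.get_state())
E
```

```text
scene [[560.32593117   0.         332.3936168 ]
 [  0.         560.32593117 234.77407113]
 [  0.           0.           1.        ]] [[-0.8845092   0.33353134 -0.32619062  0.15230503]
 [-0.46648999 -0.64060399  0.60992919  0.79284227]
 [-0.00552851  0.69165264  0.72220915  0.74630141]
 [ 0.          0.          0.          1.        ]]
side [[445.0767396    0.         322.61092727]
 [  0.         445.0767396  247.14755228]
 [  0.           0.           1.        ]] [[-0.97854556  0.10644046 -0.17640582  0.32052271]
 [-0.20486637 -0.59357608  0.77826551  0.86463738]
 [-0.02187134  0.79770788  0.60264731  0.58770799]
 [ 0.          0.          0.          1.        ]]
wrist [[362.4588982    0.         325.39986923]
 [  0.         362.4588982  234.55717154]
 [  0.           0.           1.        ]] [[ 0.99999695 -0.00168024  0.00181217  0.64947449]
 [ 0.00108191  0.95694897  0.29025419  0.08419646]
 [-0.00222185 -0.29025134  0.95694787  0.38340432]
 [ 0.          0.          0.          1.        ]]
{'time': 0.15, 'joints': array([-0.06577504,  0.62911273,  0.03845397,  1.51808442, -0.02698497,
        0.99628586, -0.02001956]), 'joint_velocities': array([ 1.32873879e-04, -1.68009395e-03, -8.68548462e-04, -1.82047764e-03,
        8.98669023e-04,  7.47364802e-05, -6.81064499e-04]), 'joint_efforts': array([ 1.52036100e-03, -5.50088596e+01,  1.14465751e+00, -1.86816269e+01,
       -5.22438856e-02,  2.09789607e-02,  9.34746663e-05]), 'eef_pos': array([6.49526484e-01, 9.99157419e-06, 2.04796267e-01]), 'eef_rot': array([ 7.07120630e-01,  7.07092599e-01, -4.92002253e-04, -4.78304640e-04]), 'contact_force': array([-0.55674735,  0.43416018, -0.13203132]), 'ft_torque': array([ 0.04973239, -0.00426566, -0.00405896]), 'opening': 0.9961233211873396}
```

View pics/scene0.png

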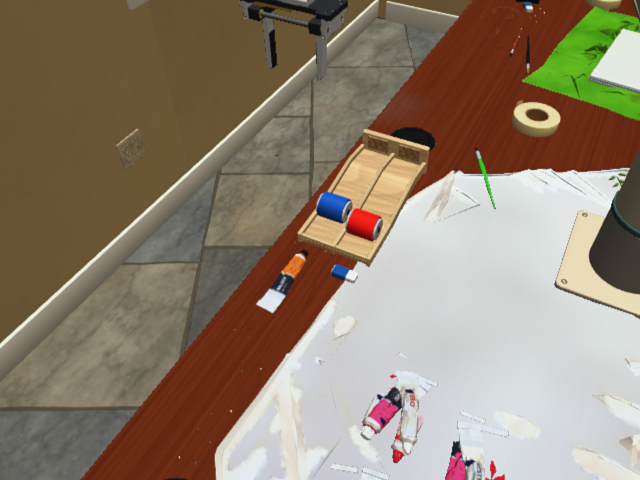

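View pics/side0.png

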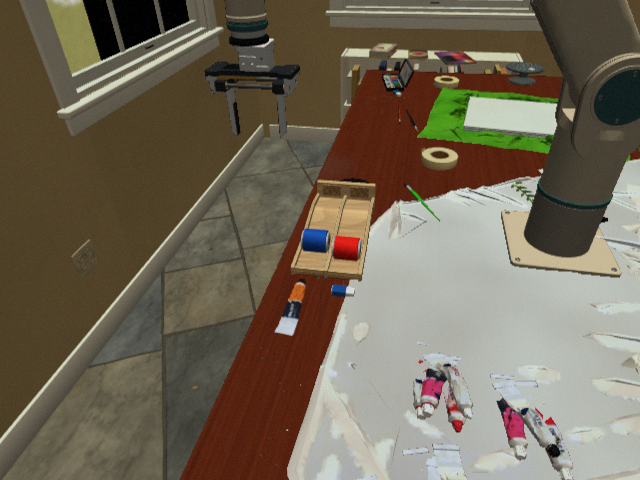

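View pics/wrist0.png

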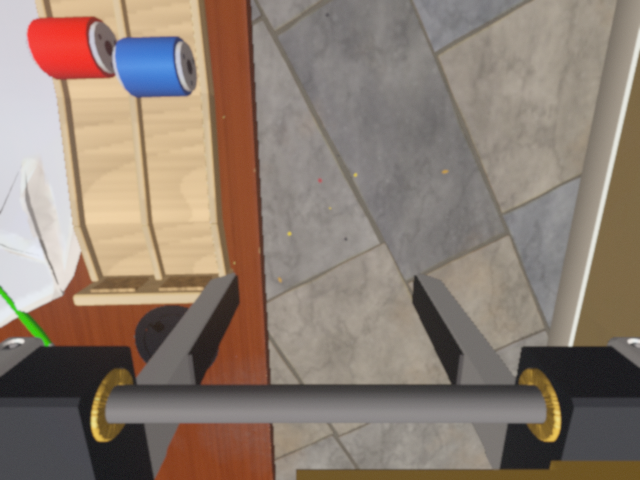

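The scene and side views show the red drum in the lane nearer the robot, around (365,225) in the scene image. The rack climbs towards (395,145). Next I'll enlarge both views.

```bash
python3 - <<'E'
import cv2
a=cv2.imread("pics/scene0.png")[115:315,245:445]; cv2.imwrite("pics/sc_z.png",cv2.resize(a,(800,800),interpolation=3)[:600])
a=cv2.imread("pics/side0.png")[170:345,260:395]; cv2.imwrite("pics/si_z.png",cv2.resize(a[:120],None,fx=5,fy=5,interpolation=3))
a=cv2.imread("pics/wrist0.png")[0:310,20:260]; cv2.imwrite("pics/wr_z.png",cv2.resize(a,None,fx=1.9,fy=1.9,interpolation=3))
E
```

```text
(no output)
```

View pics/sc_z.png

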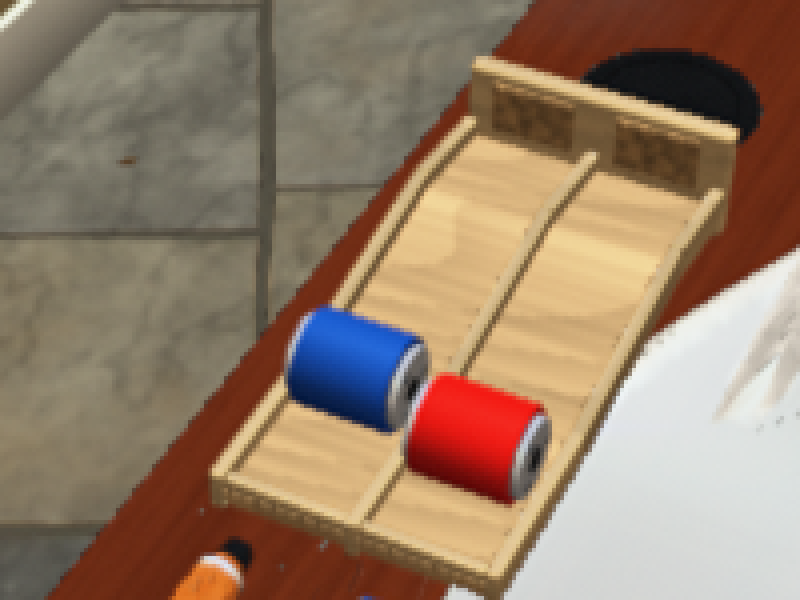

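View pics/si_z.png

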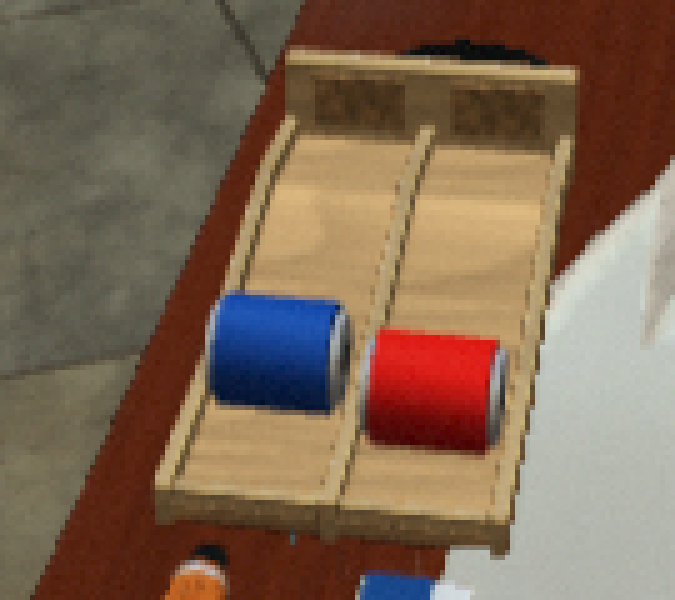

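View pics/wr_z.png

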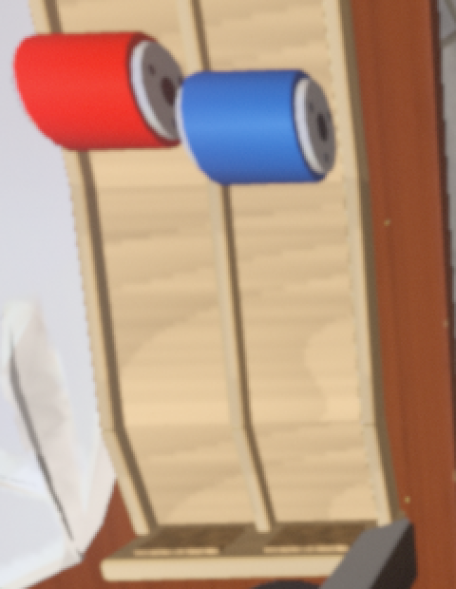

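```bash
cat > h.py <<'E'
import numpy as np
def proj(c,P):
    K,T=np.array(c["K"]),np.array(c["T"]); q=(np.asarray(P)-T[:3,3])@T[:3,:3]; q=q*[1,-1,-1]
    u=q@K.T; return u[:,:2]/u[:,2:]
def r2w(p,P):
    P=np.asarray(P,float)/1000; c,s=np.cos(p[2]),np.sin(p[2])
    return np.c_[p[0]+c*P[:,0]-s*P[:,1],p[1]+s*P[:,0]+c*P[:,1],P[:,2]]
E
python3 - <<'E'
from h import *
from plant import arm
from scipy.optimize import least_squares
cs={n:arm.get_calibration(n) for n in ["scene","side","wrist"]}
S=lambda x,y:(245+x/4,115+y/4); D=lambda x,y:(260+x/5,170+y/5); W=lambda x,y:(20+x/1.9,y/1.9)
obs=[("scene",S(735,138),(135,-71.5,64)),("scene",S(473,72),(135,71.5,64)),("scene",S(213,476),(-140,71.5,24)),("scene",S(497,572),(-140,-71.5,24)),
("side",D(575,80),(135,-71.5,64)),("side",D(287,62),(135,71.5,64)),("side",D(157,487),(-140,71.5,24)),("side",D(508,525),(-140,-71.5,24)),
("wrist",W(105,560),(135,-71.5,64)),("wrist",W(105,428),(75,-67.5,42)),("wrist",W(238,428),(75,0,42)),("wrist",W(370,430),(75,67.5,42)),
("scene",S(478,438),"r"),("side",D(434,392),"r"),("wrist",W(100,91),"r"),("scene",S(358,370),"b"),("side",D(280,352),"b"),("wrist",W(257,127),"b")]
def f(p):
    o=[]
    for n,uv,P in obs:
        if P=="r":P=(p[3]*1000,-34,38)
        if P=="b":P=(p[4]*1000,34,38)
        o.append(proj(cs[n],r2w(p,[P]))[0]-uv)
    return np.array(o)
r=least_squares(lambda p:f(p).ravel(),[.5,.2,-1.5,-.08,-.08],loss="soft_l1")
p=r.x;print(p);print(np.round(f(p),1))
print("red",r2w(p,[(p[3]*1000,-34,38)]),"crest",r2w(p,[(75,-34,32)]),"settled",r2w(p,[(111,-34,51)]),"dir",np.cos(p[2]),np.sin(p[2]))
E
```

```text
[ 0.46897294  0.06438902 -1.53463212 -0.08435384 -0.06686962]
[[-1.6  0.8]
 [-2.6 -1.2]
 [-0.2 -1.2]
 [ 2.4  0.6]
 [-0.6 -0.8]
 [-2.  -1. ]
 [-0.4 -2.1]
 [ 0.9 -3. ]
 [-4.  -1. ]
 [ 0.6  2.7]
 [-1.1  0.4]
 [-1.8 -3. ]
 [ 0.3  0.8]
 [ 0.2 -0.8]
 [ 1.4 -0.2]
 [ 0.1  0.4]
 [-0.1 -0.5]
 [ 0.6 -0.1]]
red [[0.43194525 0.1474584  0.038     ]] crest [[ 0.4377069  -0.01179125  0.032     ]] settled [[ 0.43900853 -0.04776772  0.051     ]] dir 0.03615632361503569 -0.9993461463690371
```

>>> step_arm([
  [[0, 0, 0], -0.3],
  [[0.231, -0.236, 0], 0],
  [[0.231, -0.236, 0], 0],
  [[0.231, -0.236, 0], 0],
  [[0.231, -0.236, 0], 0],
  [[0.231, -0.236, 0], 0],
  [[0.231, -0.236, 0], 0],
  [[0.231, -0.236, 0], 0],
  [[0.231, -0.236, 0], 0],
  [[0.231, -0.236, 0], 0],
], gripper=0.2)

```text
time: 0.98
eef_pos: [0.4288, 0.2009, 0.2055]
eef_rot: [0.694, 0.72, -0.0, -0.0]
contact_force: [-0.1, 1.0, 1.2]
opening: 0.329
```

>>> step_arm([
  [[0, 0, 0.2], 0],
  [[0, 0, 0.2], 0],
  [[0, 0, 0.2], 0],
  [[0, 0, 0.2], 0],
  [[0, 0, 0.2], 0],
  [[0, 0, 0.1], 0],
  [[0, 0, 0], 0],
  [[0, 0, 0], 0],
  [[0, 0, 0], 0],
  [[0, 0, 0], 0],
])

```text
time: 1.82
eef_pos: [0.4309, 0.2005, 0.0963]
eef_rot: [0.694, 0.72, 0.001, 0.0]
contact_force: [0.6, 0.7, -0.1]
opening: 0.196
```

```bash
python3 - <<'E'
from plant import arm
import cv2
s=arm.get_state(); print(s["time"],s["eef_pos"],s["eef_rot"],s["opening"],s["contact_force"])
n="scene";a=arm.grab_frame(n)[115:265,245:445]; cv2.imwrite("pics/sc1.png",cv2.resize(a,None,fx=4,fy=4,interpolation=3))
n="wrist";cv2.imwrite("pics/wr1.png",arm.grab_frame(n))
E
```

```text
1.8167 [0.43093925 0.20048023 0.09632321] [6.94291732e-01 7.19693131e-01 8.48592912e-04 2.60980216e-04] 0.19590476817764643 [ 0.60684593  0.74297605 -0.12160968]
```

View pics/sc1.png

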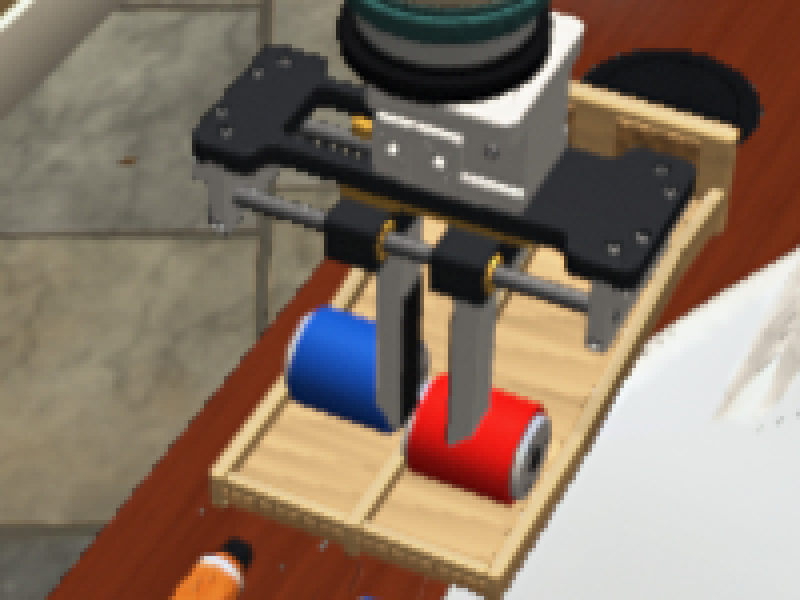

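View pics/wr1.png

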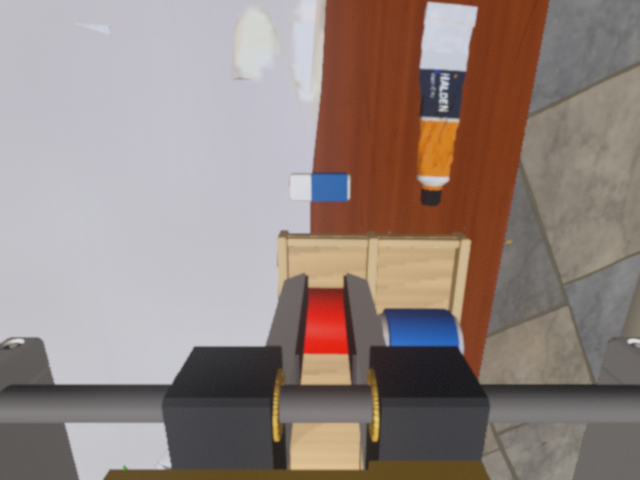

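```bash
python3 - <<'E'
from h import *
from plant import arm
import cv2
p=[0.46897294,0.06438902,-1.53463212]
c=arm.get_calibration("wrist");a=cv2.imread("pics/wr1.png")
for P in [(-140,-71.5,24),(-140,71.5,24),(-140,0,24),(-140,-34,22),(-134,-34,22),(-84-24,-34,38),(-84-24,-6,38),(-84-24,-62,38)]:
    u=proj(c,r2w(p,[P]))[0]; print(P,u); cv2.circle(a,tuple(int(round(v)) for v in u),2,(0,255,0),-1)
u=proj(c,[arm.get_state()["eef_pos"]])[0]; print("tcp",u);cv2.circle(a,tuple(int(round(v)) for v in u),2,(255,0,255),-1)
cv2.imwrite("pics/wr1z.png",cv2.resize(a[210:360,250:490],None,fx=3.3,fy=3.3,interpolation=3))
E
```

```text
(-140, -71.5, 24) [273.05788819 241.67843741]
(-140, 71.5, 24) [469.40872005 241.77505939]
(-140, 0, 24) [371.26476372 241.72676388]
(-140, -34, 22) [324.57611585 240.86289893]
(-134, -34, 22) [324.57466981 248.60251308]
(-108, -34, 38) [324.54155226 290.21287973]
(-108, -6, 38) [363.60725143 290.22591907]
(-108, -62, 38) [285.46588955 290.19983707]
tcp [325.89724808 287.77516891]
```

View pics/wr1z.png

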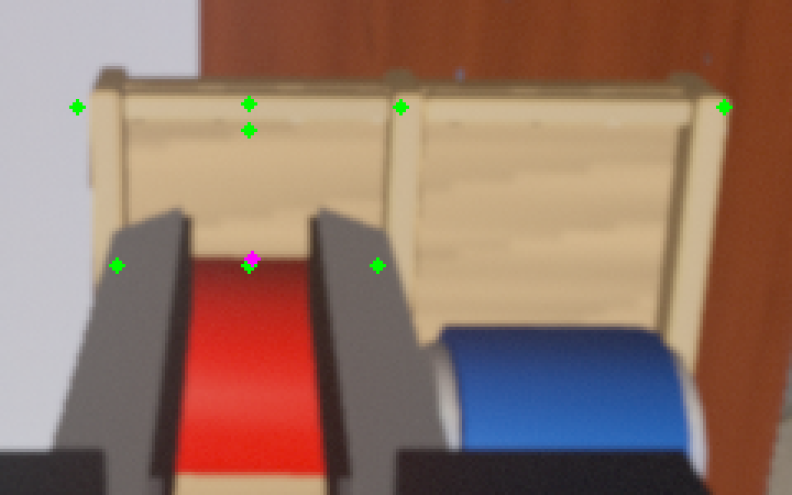

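The wrist view matches the fitted rack to 2–3 mm, and the red drum sits between the two fingertips across the lane. I'll lower the fingertips behind the drum, keeping them above the lip.

>>> step_arm([
  [[0, 0, 0.1], 0],
  [[0, 0, 0.1], 0],
  [[0, 0, 0.1], 0],
  [[0, 0, 0.1], 0],
  [[0, 0, 0.1], 0],
  [[0, 0, 0.07], 0],
  [[0, 0, 0.06], 0],
  [[0, 0, 0.02], 0],
  [[0, 0, 0], 0],
  [[0, 0, 0], 0],
])

```text
time: 2.75
eef_pos: [0.4304, 0.2002, 0.0305]
eef_rot: [0.694, 0.72, 0.0, 0.0]
contact_force: [0.2, -0.1, 0.1]
opening: 0.198
```

```bash
python3 - <<'E'
from plant import arm
import cv2
s=arm.get_state(); print(s["time"],s["eef_pos"],s["eef_rot"],s["opening"],s["contact_force"])
n="scene";a=arm.grab_frame(n)[115:265,245:445]; cv2.imwrite("pics/sc2.png",cv2.resize(a,None,fx=4,fy=4,interpolation=3))
E
```

```text
2.75 [0.43038438 0.20017064 0.03052846] [6.94293130e-01 7.19692328e-01 5.64315911e-05 1.78073630e-05] 0.1982532910193506 [ 0.22870032 -0.12433066  0.12090259]
```

View pics/sc2.png

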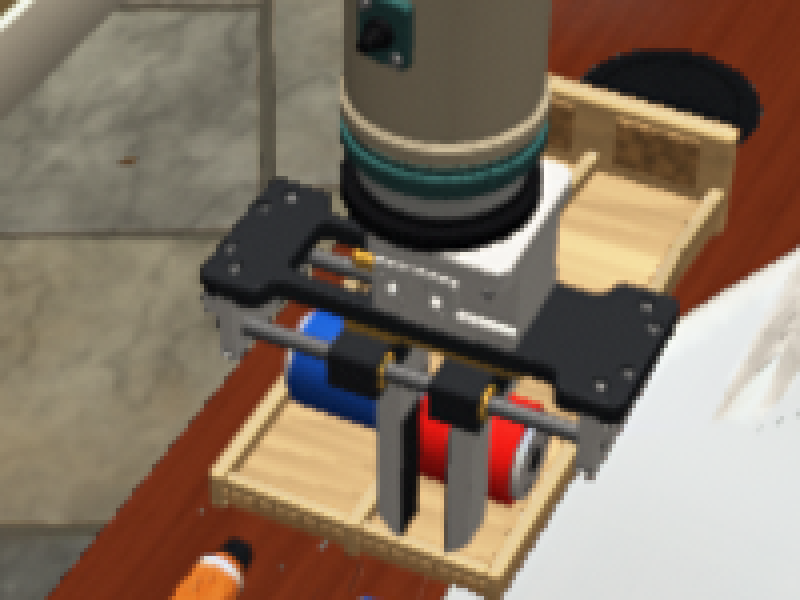

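>>> step_arm([
  [[-0.05, 0, 0], 0],
  [[-0.05, 0, 0], 0],
  [[-0.04, 0, 0], 0],
  [[-0.03, 0, 0], 0],
  [[-0.03, 0, 0], 0],
  [[-0.03, 0, 0], 0],
  [[-0.03, 0, 0], 0],
  [[-0.03, 0, 0], 0],
  [[-0.03, 0, 0], 0],
  [[-0.03, 0, 0], 0],
])

```text
time: 3.63
eef_pos: [0.4315, 0.1649, 0.0305]
eef_rot: [0.694, 0.72, 0.0, -0.0]
contact_force: [0.1, -0.1, -0.5]
opening: 0.202
```

```bash
python3 - <<'E'
from plant import arm
import cv2
s=arm.get_state(); print(s["time"],s["eef_pos"],s["joint_velocities"],s["contact_force"])
n="scene";a=arm.grab_frame(n)[115:265,245:445]; cv2.imwrite("pics/sc3.png",cv2.resize(a,None,fx=4,fy=4,interpolation=3))
n="wrist";cv2.imwrite("pics/wr3.png",arm.grab_frame(n))
E
```

```text
3.6333 [0.43154553 0.16489114 0.03045782] [ 0.07719181 -0.00686938 -0.00989135  0.0299421   0.02094789 -0.02223435
  0.04776724] [ 0.08231838 -0.12632704 -0.52080318]
```

View pics/sc3.png

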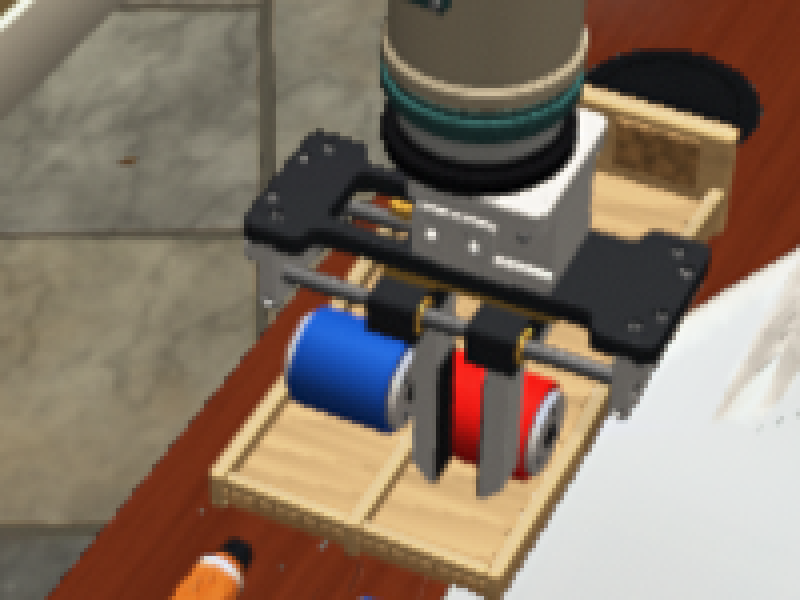

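View pics/wr3.png

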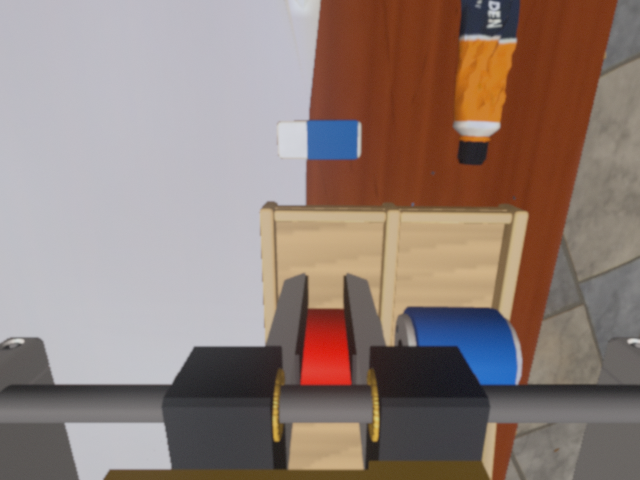

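>>> step_arm([
  [[-0.03, 0, 0], 0],
  [[-0.03, 0, 0], 0],
  [[-0.03, 0, 0], 0],
  [[-0.03, 0, 0], 0],
  [[-0.04, 0, 0], 0],
  [[-0.04, 0, 0], 0],
  [[-0.04, 0, -0.006], 0],
  [[-0.04, 0, -0.006], 0],
  [[-0.04, 0, -0.006], 0],
  [[-0.04, 0, -0.006], 0],
])

```text
time: 4.57
eef_pos: [0.433, 0.1289, 0.033]
eef_rot: [0.694, 0.72, 0.0, 0.0]
contact_force: [0.7, 1.3, 0.7]
opening: 0.201
```

>>> step_arm([
  [[-0.04, 0, -0.006], 0],
  [[-0.04, 0, -0.006], 0],
  [[-0.04, 0, -0.006], 0],
  [[-0.04, 0, -0.006], 0],
  [[-0.04, 0, -0.006], 0],
  [[-0.04, 0, -0.006], 0],
  [[-0.04, 0, -0.006], 0],
  [[-0.04, 0, -0.006], 0],
  [[-0.04, 0, -0.006], 0],
  [[-0.04, 0, -0.006], 0],
])

```text
time: 5.4
eef_pos: [0.4342, 0.0888, 0.0389]
eef_rot: [0.694, 0.72, -0.0, -0.0]
contact_force: [0.0, 1.8, 0.4]
opening: 0.2
```

```bash
python3 - <<'E'
from plant import arm
import cv2
s=arm.get_state(); print(s["time"],s["eef_pos"],s["contact_force"])
n="scene";a=arm.grab_frame(n)[115:265,245:445]; cv2.imwrite("pics/sc4.png",cv2.resize(a,None,fx=4,fy=4,interpolation=3))
n="wrist";cv2.imwrite("pics/wr4.png",arm.grab_frame(n))
E
```

```text
5.4 [0.43424062 0.08881993 0.03894402] [0.02436104 1.77363702 0.41261266]
```

View pics/sc4.png

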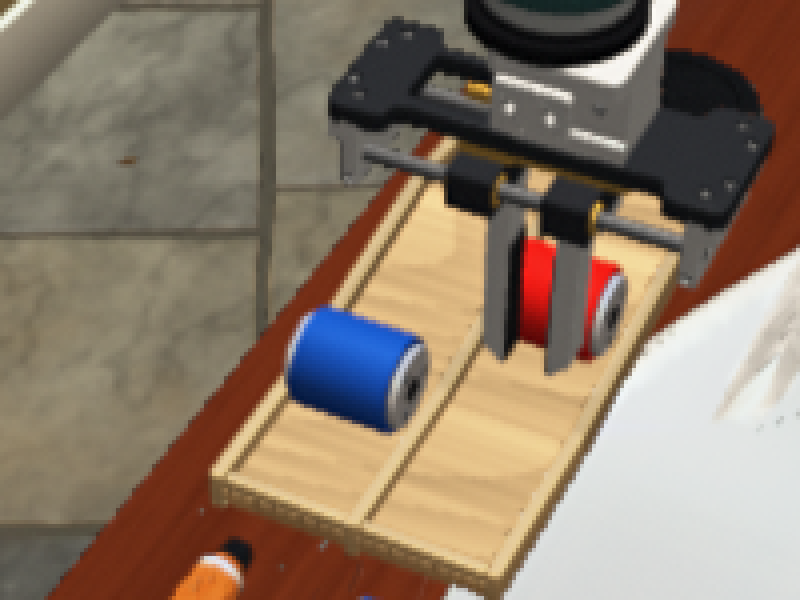

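View pics/wr4.png

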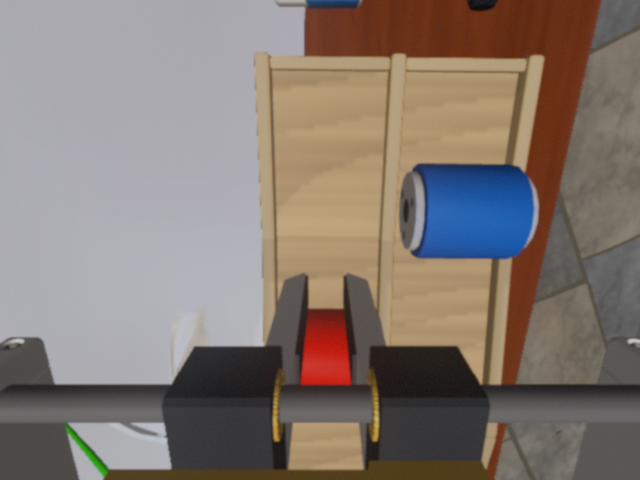

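>>> step_arm([
  [[-0.04, 0, -0.006], 0],
  [[-0.04, 0, -0.006], 0],
  [[-0.04, 0, -0.006], 0],
  [[-0.04, 0, -0.006], 0],
  [[-0.04, 0, -0.006], 0],
  [[-0.04, 0, -0.006], 0],
  [[-0.04, 0, -0.006], 0],
  [[-0.04, 0, -0.006], 0],
  [[-0.04, 0, -0.006], 0],
  [[-0.04, 0, -0.006], 0],
])

```text
time: 6.33
eef_pos: [0.4357, 0.0488, 0.0449]
eef_rot: [0.694, 0.72, 0.0, 0.0]
contact_force: [0.6, 1.2, 0.8]
opening: 0.199
```

>>> step_arm([
  [[-0.03, 0, -0.005], 0],
  [[-0.03, 0, -0.005], 0],
  [[-0.03, 0, -0.005], 0],
  [[-0.02, 0, -0.003], 0],
  [[-0.02, 0, -0.003], 0],
  [[-0.02, 0, -0.003], 0],
  [[-0.02, 0, -0.003], 0],
  [[-0.02, 0, -0.003], 0],
  [[-0.02, 0, -0.003], 0],
  [[-0.02, 0, -0.003], 0],
])

```text
time: 7.17
eef_pos: [0.4365, 0.026, 0.0485]
eef_rot: [0.694, 0.72, -0.0, -0.0]
contact_force: [-0.9, 1.1, 0.5]
opening: 0.201
```

```bash
python3 - <<'E'
from plant import arm
import cv2
s=arm.get_state(); print(s["time"],s["eef_pos"],s["contact_force"])
n="scene";a=arm.grab_frame(n)[115:265,245:445]; cv2.imwrite("pics/sc5.png",cv2.resize(a,None,fx=4,fy=4,interpolation=3))
E
```

```text
7.1667 [0.43647907 0.02604414 0.04848432] [-0.88991697  1.09277253  0.52808767]
```

View pics/sc5.png

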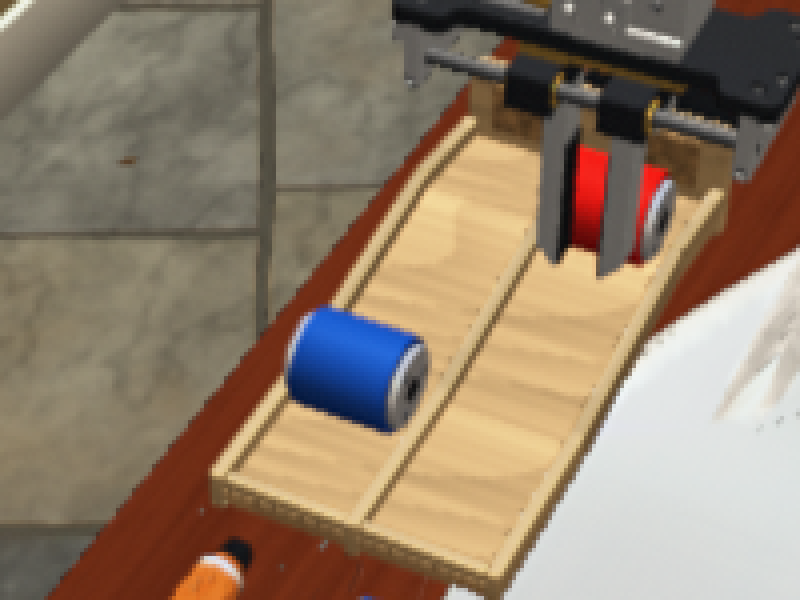

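>>> step_arm([
  [[-0.02, 0, -0.002], 0],
  [[-0.02, 0, -0.001], 0],
  [[-0.02, 0, 0], 0],
  [[-0.02, 0, 0], 0],
  [[-0.02, 0, 0], 0],
  [[-0.02, 0, 0], 0],
  [[-0.02, 0, 0], 0],
  [[-0.02, 0, 0], 0],
  [[0, 0, 0], 0],
  [[0, 0, 0], 0],
])

```text
time: 8.05
eef_pos: [0.4371, 0.0102, 0.0488]
eef_rot: [0.694, 0.72, 0.0, -0.0]
contact_force: [-0.1, -0.4, 0.3]
opening: 0.198
```

```bash
python3 - <<'E'
from plant import arm
import cv2
s=arm.get_state(); print(s["time"],s["eef_pos"],s["contact_force"])
n="scene";a=arm.grab_frame(n)[115:265,245:445]; cv2.imwrite("pics/sc6.png",cv2.resize(a,None,fx=4,fy=4,interpolation=3))
E
```

```text
8.05 [0.43710734 0.01015598 0.04875963] [-0.09334949 -0.43264311  0.31161108]
```

View pics/sc6.png

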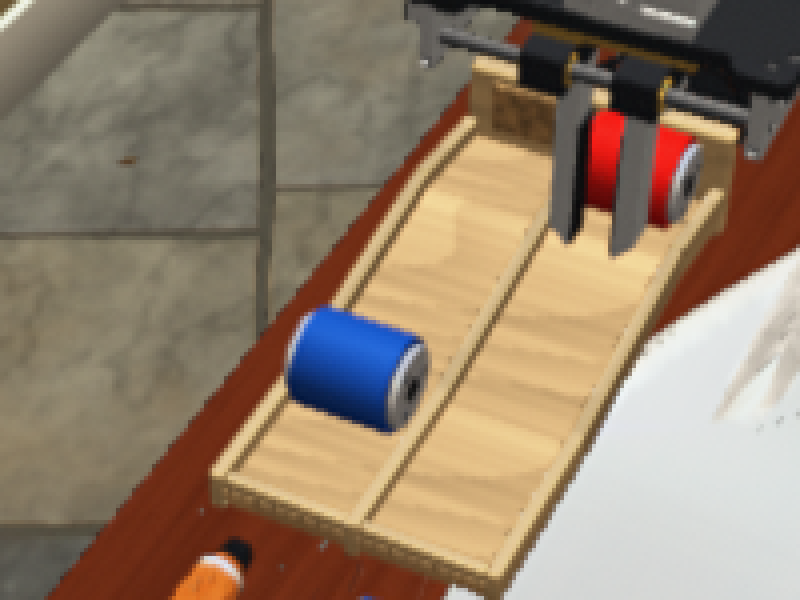

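The drum has gone over the crest and left the fingers. I'll hold as a backstop for one call, then back off and rise.

>>> step_arm([
  [[0, 0, 0], 0],
  [[0, 0, 0], 0],
  [[0, 0, 0], 0],
  [[0, 0, 0], 0],
  [[0, 0, 0], 0],
  [[0, 0, 0], 0],
  [[0.05, 0, -0.02], 0],
  [[0.05, 0, -0.05], 0],
  [[0.05, 0, -0.1], 0],
  [[0.05, 0, -0.1], 0],
])

```text
time: 8.93
eef_pos: [0.4361, 0.0311, 0.0762]
eef_rot: [0.694, 0.72, -0.0, -0.0]
contact_force: [0.3, 0.3, 0.5]
opening: 0.195
```

>>> step_arm([
  [[0.1, 0, -0.15], 0],
  [[0.1, 0, -0.15], 0],
  [[0.1, 0, -0.15], 0],
  [[0.1, 0, -0.15], 0],
  [[0.1, 0, -0.15], 0],
  [[0.1, 0, -0.15], 0],
  [[0.1, 0.1, -0.15], 0],
  [[0.1, 0.1, -0.15], 0],
  [[0, 0, 0], 0],
  [[0, 0, 0], 0],
])

```text
time: 9.77
eef_pos: [0.4536, 0.1117, 0.1962]
eef_rot: [0.694, 0.72, 0.001, 0.0]
contact_force: [-0.5, -0.3, -0.7]
opening: 0.196
```

```bash
python3 - <<'E'
from plant import arm
from h import *
import cv2
s=arm.get_state(); print(s["time"],s["eef_pos"],s["contact_force"])
p=[0.46897294,0.06438902,-1.53463212]
for n in["scene","side"]: print(n,proj(arm.get_calibration(n),r2w(p,[(111,-34,51)])))
a=arm.grab_frame("scene")[115:265,245:445]; cv2.imwrite("pics/sc7.png",cv2.resize(a,None,fx=4,fy=4,interpolation=3))
a=arm.grab_frame("side"); cv2.imwrite("pics/si7.png",cv2.resize(a[170:320,230:430],None,fx=4,fy=4,interpolation=3))
E
```

```text
9.7667 [0.45356211 0.11165167 0.19623679] [-0.54044656 -0.3451848  -0.69350775]
scene [[404.37563368 157.31844076]]
side [[357.52508904 193.93906721]]
```

View pics/sc7.png

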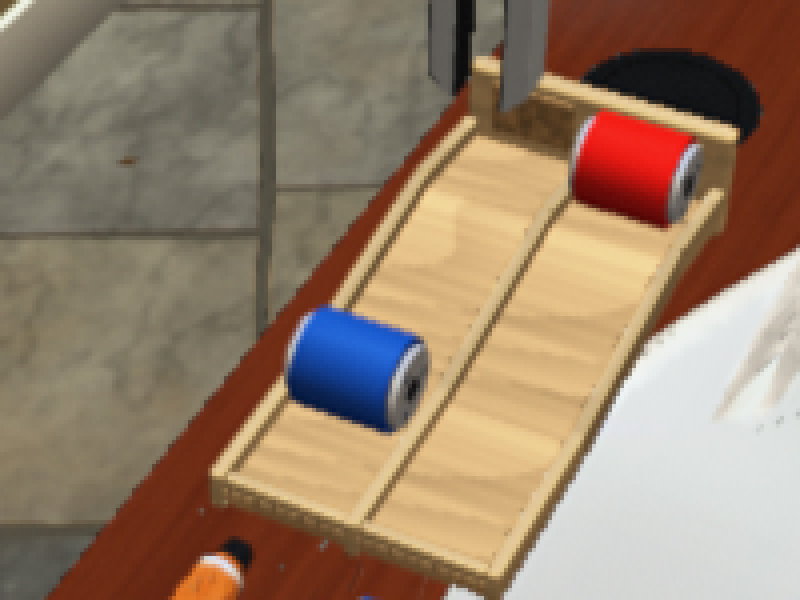

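View pics/si7.png

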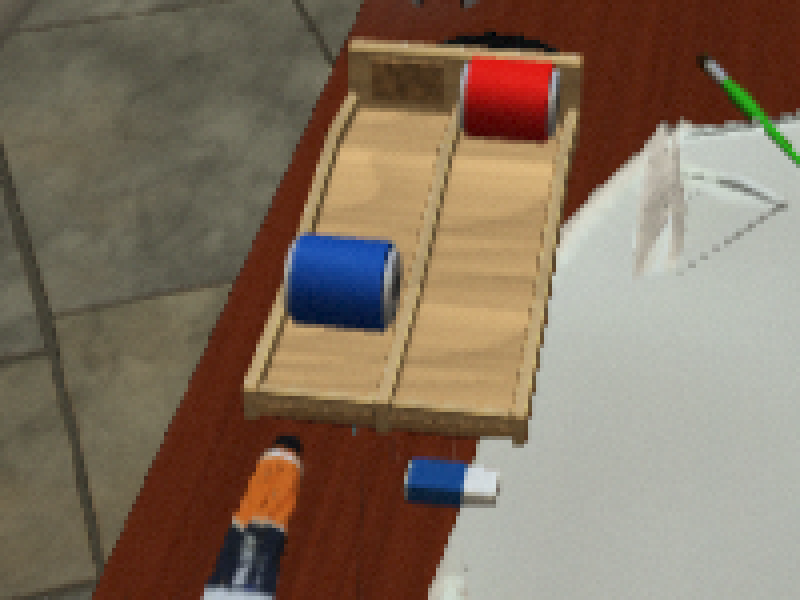

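The red drum's centre is at about (404,157) in the scene image, against a predicted resting position of (404.4,157.3). In the side view it is at (357.5,194.5), against (357.5,193.9). It is resting against the stop, and the blue drum, eraser and tube haven't moved.

```bash
python3 -c "
from plant import arm
print(arm.job_done())"
```

```text
the job is handed in; nothing more can be done
None
```

The red drum is resting in the hollow against the end stop of its own lane, and I handed the job in at about 10 s of the 40 s allowed. I rolled it up the lane and over the hump with two partly open fingertips, without gripping or lifting it. The contact force was about 2 N at most in the readings taken after each move.

- **Red drum:** in the last pictures its centre is within about 1 pixel of the predicted resting position in both the scene and side views. The drum looked the same in the scene view before and after I drew the fingers back.
- **Other things:** the blue drum, eraser and paint tube look unmoved. The gripper ended raised and clear, touching nothing.
- **Disagreement:** my fit of the rack's position was off by up to about 4 pixels (about 3 mm) at a few corners. This did not affect the push.

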